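Close up a gang of bearing caps on the magnetic chuck

TASK

Push the whole row of five bearing caps along the chuck's back rail as one closed-up train, gently, until the leading cap is home against the end stop and the row lies straight along the rail with no gaps. Then push the chuck's lever fully over, away from the robot, to switch the magnet on. Only push: do not lift or tip the caps or pull the row apart, and leave the tools and parts lying around where they are.

Things in the scene. Friction and masses are not known exactly. Their poses are not given: they have to be found in the camera images.
- chuck: Magnetic work-holding chuck, fixed on the bench: steel block 150 wide (its x), 350 long (its y), flat top at z = 65. Origin: centre of its underside, on the bench. x points away from the robot, y along its length to the robot's left, towards the end stop. The magnet's pull is not felt, on or off.
- back_rail: Back rail: steel bar along the chuck's far long side, 8 thick, 340 long, standing 12 above the chuck's top. Inner face at chuck x = +75. Origin: on that inner face, mid-length, 3 below the chuck's top; axes as the chuck's.
- end_stop: End stop: steel bar across the chuck's +y end, 150 long (x), 10 thick, standing 12 above the chuck's top. Inner face at chuck y = +175. Origin: on that inner face, mid-length, 3 below the chuck's top; axes as the chuck's.
- stop_face (a point): Point on the end stop's inner face, at the height of the chuck's top, in line with the middle of the row: chuck (35, 175, 65).
- lever (a joint): The chuck's on/off lever (rad): 0 = off, leaning 40 degrees from upright towards the robot (chuck -x); 1.396 = on, leaning 40 degrees away, having passed over the top. Turns about the chuck's y axis through lever_pivot; stays where it is left; friction 0.35 N m (5 N at 75 from the pivot). Starts between 0 and 0.2.
- lever_pivot (a point): The lever's pivot, fixed on the chuck at (0, 210, 30), 35 beyond the end stop's inner face. The lever is a straight round bar of 12 diameter that moves in the upright plane chuck y = 210.
- lever_knob (a point): Centre of the black ball knob, 28 across, on the lever's end, 100 from the pivot.
- cap1: Iron bearing cap, the leading one, nearest the end stop. U-shaped block 80 long (x, across the row), 22 thick (y, along the row), 40 high, saddle (radius 24) up. Its sides are full flat faces up to 16 above the chuck; higher up only the outer 16 at each end. 0.3 kg, friction 0.6. Origin: centre of underside; axes as the chuck's. Starts 50 to 165 short of the stop, one end along the back rail.
- cap2: Iron bearing cap, the second. U-shaped block 80 long (x, across the row), 22 thick (y, along the row), 40 high, saddle (radius 24) up. Its sides are full flat faces up to 16 above the chuck; higher up only the outer 16 at each end. 0.3 kg, friction 0.6. Origin: centre of underside; axes as the chuck's. Starts touching its neighbour, one end along the back rail.
- cap3: Iron bearing cap, the thicker middle one. U-shaped block 80 long (x, across the row), 30 thick (y, along the row), 40 high, saddle (radius 24) up. Its sides are full flat faces up to 16 above the chuck; higher up only the outer 16 at each end. 0.4 kg, friction 0.6. Origin: centre of underside; axes as the chuck's. Starts touching its neighbour, one end along the back rail.
- cap4: Iron bearing cap, the fourth. U-shaped block 80 long (x, across the row), 22 thick (y, along the row), 40 high, saddle (radius 24) up. Its sides are full flat faces up to 16 above the chuck; higher up only the outer 16 at each end. 0.3 kg, friction 0.6. Origin: centre of underside; axes as the chuck's. Starts touching its neighbour, one end along the back rail.
- cap5: Iron bearing cap, the fifth and last, farthest from the stop. U-shaped block 80 long (x, across the row), 22 thick (y, along the row), 40 high, saddle (radius 24) up. Its sides are full flat faces up to 16 above the chuck; higher up only the outer 16 at each end. 0.3 kg, friction 0.6. Origin: centre of underside; axes as the chuck's. Starts touching its neighbour, one end along the back rail.
- oilstone: A two-tone oilstone, 25 x 90 x 12, lying on the chuck's front strip, robot side of the caps. Not part of the job.
- socket: A steel wrench socket, 24 across and 30 high, standing on the chuck's front strip. Not part of the job.
- bearing: A ball bearing, 52 across, 15 high, lying on the bench to the right. Not part of the job.
- capbolt: A hexagon bolt standing on its head, 26 across, 66 high, on the bench to the right. Not part of the job.
- oiler: A small metal oil can, 62 across, 90 high, with a thin spout up to 130, on the bench to the right. Not part of the job.
- wrench: A steel wrench lying on the bench to the left. Not part of the job.
- wirebrush: A brush lying on the bench to the left. Not part of the job.
There are look-alikes about, which are no part of the job. Leave any brown or purple look-alike of the cap3 alone.

How it is judged:
By the outcome, as a careful person would: the job done as asked, in the order asked, and still so for the second after the job is handed in, with the robot touching nothing.
It also fails if it takes over 61 s, if anything falls off the work surface, if the arm or the gripper's body presses on something with over 40 N, if the wrist force passes 120 N, or if a joint passes its speed limit or range.

ROBOT

A 6-joint arm with a two-finger parallel gripper is mounted at the origin on the work surface. World frame = base frame: x ahead of the robot, y to its left, z up, the work surface at z = 0. Lengths are in m, angles in degrees, forces in N, time in s.
With the tool pointing down it reaches from about 0.375 to 0.925 m from the base axis. Payload 5.7 kg.
Tool frame: the origin (TCP) lies midway between the tips of the shut fingers; the grasp point (between the pads) lies 19 mm behind it; z points along the fingers, y is the direction in which the jaws open and shut (so a half turn about z gives the same grasp; the last joint's range is limited). The gripper opens to 88 mm and grips with 3 to 60 N. Pads are 20 mm wide; open, the fingers measure 115 mm over their backs; the gripper's body (75 mm by 178 mm) begins 61 mm behind the grasp point.
Start: joints at [-72.829, 20.558, 86.54, -0, 72.909, -6.595], TCP at [0.242, -0.549, 0.223] pointing down, gripper open.
Joint ranges: [-170.27, 170.27], [-57.76, 135], [12.27, 136.19], [-55.21, 235.2], [11.17, 155.16], [-170.74, 170.74]. Speed limits (degrees/s): [136.94, 136.94, 180, 180, 180, 180].

INTERFACE

Orientations are given as a 3x3 rotation matrix whose columns are the frame's x, y, z axes.
In Python, from station import arm, imaging gives the robot as it stands. The module is installed in compiled form; this text tells all that it offers.
- The arm moves only by the tool apply_moves, never from a script. Its argument "series" is a list of rows, each an object with "angular": the turn, a rotation vector about the tool's x, y, z in rad, a list of three; "slide": the shift along the tool's x, y, z in mm, a list of three; "gripper": the finger opening in mm, from 0 to 87.8. In form: [{"angular": [rx, ry, rz], "slide": [x, y, z], "gripper": gripper}, ...]. A call has 1 to 8 rows; each row is the pose to reach, as a shift and turn from the pose commanded when the call began, along the tool's axes at that moment; what a row does not reach only later rows make up. A row lasts 1/10 s, in which the tool goes at most 50 mm and 8.59 degrees, less where a joint would pass 70% of its speed; a pose out of reach is approached as far as the arm can. A call with a gripper value outside its range is refused whole. The fingers move at their own pace and stop on an object; "squeeze" is the grip in N (left out, the last holds). Time passes only in rows, so rows that repeat a pose let the fingers close. It gives the time, the measured TCP pose, the force and the opening at its end, in the units of the state.
- arm.get_obs(): the state, without advancing time (a new reading comes with each control period).
- imaging.capture(name): name is "scene" or "top" or "wrist"; returns the picture (400x640x3 uint8, red, green, blue); there is no depth.
- imaging.camera_model(name): a dict with "fovy" (degrees; the focal length in pixels is half the picture's height over the tangent of half this angle, whatever the lens; pixels are square), "cx", "cy" (the principal point, pixels), "R" (3x3) and "t" (3): a world point X has camera coordinates R X + t. Camera axes: x right, y down, z forward; pixel columns grow to the right and rows downward; lengths in m; the calibration is good to about 2 mm. A picture is of the moment at which its call begins: read the wrist's pose just before it. camera_model takes no time and is no camera call; for the wrist camera it gives the pose at the moment of the call.
- arm.sign_off(): hands the job in, once; it reports no verdict.
The state is a dict: "time": time; "joint_positions": joint angles; "dq": joint speeds; "joint_efforts": joint torques, N m; "ee_pos": TCP position; "eef_rot": TCP orientation; "contact_force": force on the tool from outside, world axes, zero at the start; "ft_torque": the same for the moment, N m; "width": finger opening in m.
Only numpy, scipy, OpenCV 4.12 (cv2) and the standard library are available. Lean on these libraries where they do the work, as an engineer would, in place of code of your own. Each camera call takes 0.05 s, during which the arm holds its last target.

## Working session

There is one attempt and no reset: what is moved stays moved. The work goes in short steps, Python scripts to look and compute and a tool call to move; the robot and the scene stay as the last step left them, time stands still between calls to the robot, and variables do not carry over. Pictures are saved under pics/ and viewed, and the job is handed in when it is done.

Besides the shell and the picture viewer there is one more tool, called after ">>>" as name(argument=value, ...) on one line, values as JSON. apply_moves: Moves the arm, as the interface text tells. Its arguments: {"type":"object","properties":{"series":{"type":"array"},"squeeze":{"type":"number"}},"required":["series"]}

```bash
mkdir -p pics
python3 - <<'E'
from station import arm, imaging
import cv2
o=arm.get_obs()
print({k:(v if not hasattr(v,'tolist') else v.tolist()) for k,v in o.items()})
for n in ("scene","top","wrist"):
    im=imaging.capture(n); cv2.imwrite(f"pics/{n}0.png",im[:,:,::-1])
    m=imaging.camera_model(n); print(n,m)
E
```

```text
{'time': 0.0, 'joint_positions': [-72.82829098621488, 20.597953380298776, 86.59902483549871, -0.00017048100996297854, 72.90870703041608, -6.595312536589525], 'dq': [-0.0001771697040511028, -0.0753315023414494, -6.447063600723235e-05, 0.03929647250824095, 0.05441706670026381, -0.0037819174133940136], 'joint_efforts': [-0.00020255567505955696, -51.536983251571655, -27.072799801826477, 0.06714868359267712, 0.03491702489554882, -0.00015671778328396613], 'ee_pos': [0.24159051757190816, -0.548450551460953, 0.22180916405857115], 'eef_rot': [[0.9151914936141943, 0.40301889593724644, -0.0005472967599515831], [0.40301921333961216, -0.9151898222902082, 0.0017614924177763171], [0.00020903430493395765, -0.0018326739864738223, -0.9999982988039123]], 'contact_force': [-0.34389524576006264, 0.03721227855930578, -0.28749363338359774], 'ft_torque': [-0.011051812664533886, -0.021838366067201187, -0.001808174153476012], 'width': 0.0876671770270026}
scene {'fovy': 45.42328600175601, 'cx': 313.94132846913783, 'cy': 204.61505555074618, 'R': array([[ 0.78102876,  0.62449386,  0.00121769],
       [ 0.33029066, -0.41142452, -0.84949276],
       [-0.53000203,  0.66388047, -0.52759887]]), 't': array([-0.42952045, -0.08844911,  1.83345008])}
top {'fovy': 45.95342296870303, 'cx': 318.0515200218059, 'cy': 195.3667095226493, 'R': array([[-0.02811141, -0.99952764,  0.0124196 ],
       [-0.99778593,  0.02730892, -0.06064211],
       [ 0.0602743 , -0.01409684, -0.99808231]]), 't': array([0.02249614, 0.54959221, 1.27502361])}
wrist {'fovy': 60.863768973461866, 'cx': 317.8485000476849, 'cy': 198.81665890355717, 'R': array([[ 4.02464711e-01, -9.15435334e-01, -5.53396053e-04],
       [-8.86227885e-01, -3.89775203e-01,  2.50350607e-01],
       [-2.29395491e-01, -1.00266850e-01, -9.68155084e-01]]), 't': array([-0.59960453, -0.02977465,  0.3889939 ])}
```

View pics/scene0.png

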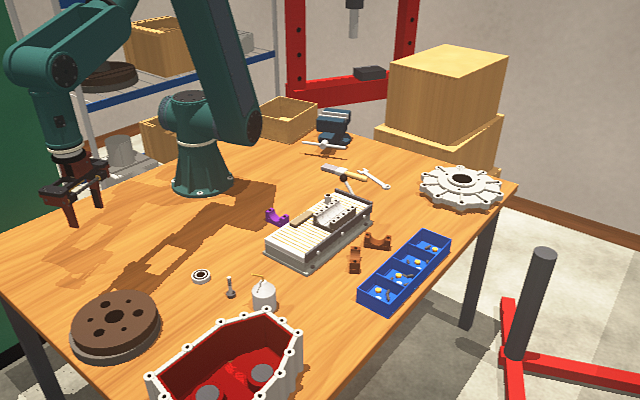

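View pics/top0.png

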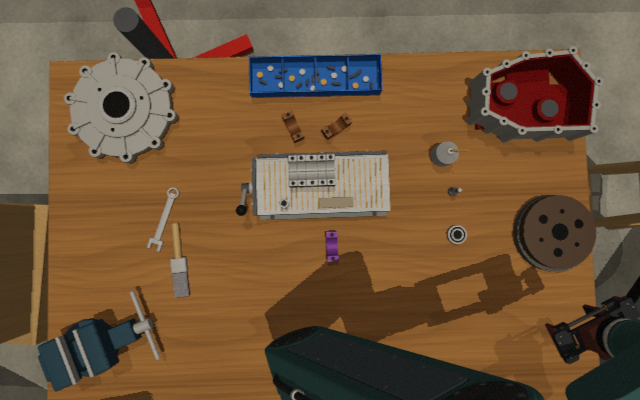

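View pics/wrist0.png

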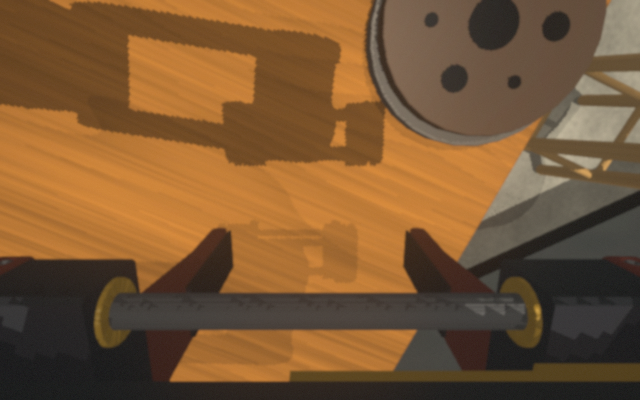

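The caps are the silver row at top-view pixels (290–335, 157–184) on the chuck. The look-alikes are brown at (292,126) and (336,126) and purple at (331,246), all off the chuck. The lever knob is at (241,210). Next I'll check a close crop.

Run:
```python
import cv2
im=cv2.imread("pics/top0.png")[140:225,225:400]
cv2.imwrite("pics/topcrop.png",cv2.resize(im,None,fx=4.5,fy=4.5,interpolation=cv2.INTER_CUBIC))
im=cv2.imread("pics/scene0.png")[170:280,255:400]
cv2.imwrite("pics/scenecrop.png",cv2.resize(im,None,fx=5,fy=5,interpolation=cv2.INTER_CUBIC))
```

```text
(no output)
```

View pics/topcrop.png

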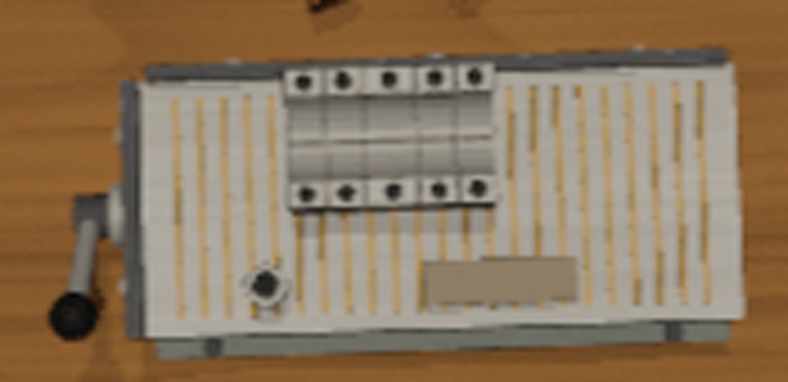

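View pics/scenecrop.png

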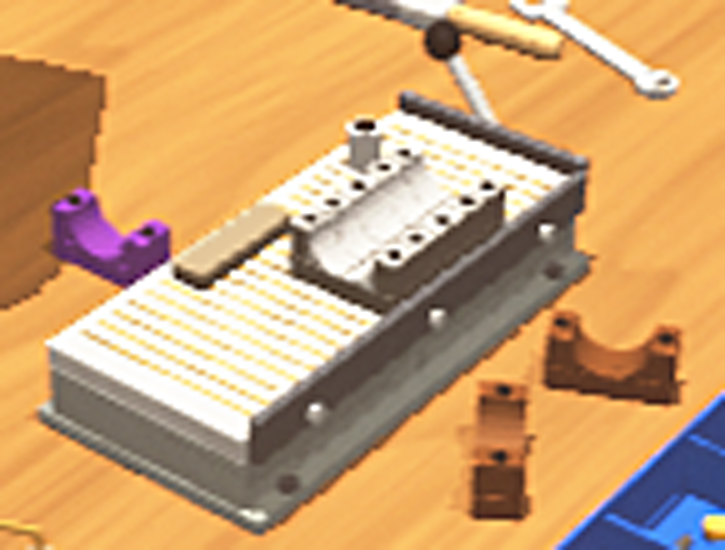

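```bash
cat > h.py <<'E'
import numpy as np, cv2
from scipy.optimize import least_squares
def K(m,h=400):
    f=h/2/np.tan(np.radians(m['fovy'])/2); return f
def proj(m,X):
    X=np.atleast_2d(X); c=X@np.array(m['R']).T+np.array(m['t']); f=K(m)
    return np.c_[m['cx']+f*c[:,0]/c[:,2], m['cy']+f*c[:,1]/c[:,2]]
def ray_z(m,uv,z):
    R=np.array(m['R']);C=-R.T@np.array(m['t']);f=K(m)
    out=[]
    for u,v in np.atleast_2d(uv):
        d=R.T@np.array([(u-m['cx'])/f,(v-m['cy'])/f,1]); out.append(C+d*(z-C[2])/d[2])
    return np.array(out)
def c2w(p,P):
    x,y,a=p;P=np.atleast_2d(P)/1000.;c,s=np.cos(a),np.sin(a)
    return np.c_[x+c*P[:,0]-s*P[:,1], y+s*P[:,0]+c*P[:,1], P[:,2]]
def w2c(p,W):
    x,y,a=p;W=np.atleast_2d(W);c,s=np.cos(a),np.sin(a)
    dx,dy=W[:,0]-x,W[:,1]-y
    return 1000*np.c_[c*dx+s*dy,-s*dx+c*dy,W[:,2]]
E
python3 - <<'E'
from h import *
from station import imaging
mt=imaging.camera_model("top"); ms=imaging.camera_model("scene")
P=np.array([(-75,-175,65),(-75,175,77),(-75,185,77),(75,185,77),(75,-170,77),(83,-170,77),(83,170,77)])
uv=np.array([(744,318),(145,336),(128,337),(122,82),(727,62),(725,48),(148,67)],float)/4.5+[225,140]-0.39
PS=np.array([(-75,-175,65),(83,-170,77),(83,170,77)])
uvs=np.array([(48,345),(252,412),(587,160)],float)/5+[255,170]-.4
r=lambda p:np.r_[(proj(mt,c2w(p,P))-uv).ravel()]
s=least_squares(r,[.6,0,0],loss='soft_l1');p=s.x
print(p,np.degrees(p[2])); print(r(p).reshape(-1,2).round(1)); print((proj(ms,c2w(p,PS))-uvs).round(1))
np.save("p.npy",p)
# caps top corners z=105 in crop
q=np.array([(285,72),(494,66),(497,200),(292,208),(290,95),(490,92)])/4.5+[225,140]-.39
print(w2c(p,ray_z(mt,q,.105)).round(0))
k=np.array([(73,315)])/4.5+[225,140]-.39
print(w2c(p,ray_z(mt,k,.107)).round(0)); print(c2w(p,[(35,175,65),(0,210,30),(-64,210,107)]))
E
```

```text
[ 0.57642117 -0.00555292  0.00542052] 0.31057290350149724
[[ 0.2  0.1]
 [-0.2  0.4]
 [-0.3  0.3]
 [-0.4 -0.3]
 [ 0.4 -0.2]
 [ 0.7 -0.1]
 [-0.5 -0.2]]
[[-1.  -1.3]
 [ 0.6  1.7]
 [-0.3  1.7]]
[[ 73.  88. 105.]
 [ 72. -31. 105.]
 [ -4. -30. 105.]
 [ -5.  86. 105.]
 [ 60.  85. 105.]
 [ 58. -28. 105.]]
[[-62. 211. 107.]]
[[0.61047207 0.16963423 0.065     ]
 [0.57528287 0.204444   0.03      ]
 [0.51128381 0.20409709 0.107     ]]
```

```bash
cat >> h.py <<'E'
from scipy.spatial.transform import Rotation as Ro
def plan(chuck_mm, jaw=0., p=None):
    """slide (mm) & angular for TCP to chuck point, tool down, tool y along chuck x (+jaw deg)"""
    from station import arm
    if p is None: p=np.load("p.npy")
    o=arm.get_obs(); R=np.array(o['eef_rot']); t=np.array(o['ee_pos'])
    W=c2w(p,chuck_mm)[0]; a=p[2]+np.radians(jaw)
    y=np.array([np.cos(a),np.sin(a),0]); z=np.array([0,0,-1.]); x=np.cross(y,z)
    T=np.c_[x,y,z]
    print("tcp chuck now",w2c(p,t)[0].round(1),"slide",(R.T@(W-t)*1000).round(1),"ang",Ro.from_matrix(R.T@T).as_rotvec().round(4),"t",round(o['time'],2),"F",np.round(o['contact_force'],1),"w",round(o['width']*1000,1))
    return o
E
python3 -c "
from h import *
plan((35,-75,215))"
```

```text
tcp chuck now [-337.8 -541.3  222. ] slide [ 527.5 -279.4    7.5] ang [-1.2000e-03 -9.0000e-04 -1.1615e+00] t 0.15 F [0.1 0.3 0.1] w 87.6
```

>>> apply_moves(series=[{"angular": [-0.001, -0.001, -1.16], "slide": [527, -279, 7], "gripper": 30}, {"angular": [-0.001, -0.001, -1.16], "slide": [527, -279, 7], "gripper": 30}, {"angular": [-0.001, -0.001, -1.16], "slide": [527, -279, 7], "gripper": 30}, {"angular": [-0.001, -0.001, -1.16], "slide": [527, -279, 7], "gripper": 30}, {"angular": [-0.001, -0.001, -1.16], "slide": [527, -279, 7], "gripper": 30}, {"angular": [-0.001, -0.001, -1.16], "slide": [527, -279, 7], "gripper": 30}, {"angular": [-0.001, -0.001, -1.16], "slide": [527, -279, 7], "gripper": 30}, {"angular": [-0.001, -0.001, -1.16], "slide": [527, -279, 7], "gripper": 30}])

```text
time: 0.95
ee_pos: [0.4907, -0.2335, 0.2179]
eef_rot: [[-0.01, 1.0, 0.0], [1.0, 0.01, -0.001], [-0.001, 0.0, -1.0]]
contact_force: [0.4, -0.9, -0.0]
width: 0.0306
```

```bash
python3 -c "
from h import *
plan((35,-75,215))"
```

```text
tcp chuck now [ -86.9 -227.5  217.9] slide [152.  122.6   2.7] ang [0.0001 0.0012 0.0042] t 0.95 F [ 0.4 -0.9 -0. ] w 30.6
```

>>> apply_moves(series=[{"angular": [0, 0, 0], "slide": [130, 105, 0], "gripper": 30}, {"angular": [0, 0, 0], "slide": [130, 105, 0], "gripper": 30}, {"angular": [0, 0, 0], "slide": [130, 105, 0], "gripper": 30}, {"angular": [0, 0, 0], "slide": [130, 105, 0], "gripper": 30}, {"angular": [0, 0, 0], "slide": [130, 105, 0], "gripper": 30}, {"angular": [0, 0, 0], "slide": [130, 105, 0], "gripper": 30}])

```text
time: 1.55
ee_pos: [0.5936, -0.1054, 0.2174]
eef_rot: [[-0.005, 1.0, -0.001], [1.0, 0.005, -0.002], [-0.002, -0.001, -1.0]]
contact_force: [0.4, 0.5, 0.3]
width: 0.03
```

```bash
python3 -c "
from h import *
plan((35,-75,215))
from station import imaging,arm
m=imaging.camera_model('wrist');p=np.load('p.npy')
im=imaging.capture('wrist')[:,:,::-1].copy()
cv2.imwrite('pics/w1raw.png',im)
for P in [(-75,-175,65),(75,-175,65),(75,-170,77),(83,-170,77),(75,175,77),(-75,175,77),(83,170,77),(75,-31,105),(-5,-31,105),(75,87,105),(-5,87,105)]:
    u=proj(m,c2w(p,P))[0]; cv2.drawMarker(im,tuple(int(round(a)) for a in u),(0,0,255),0,12,1)
cv2.imwrite('pics/w1.png',im)
"
```

```text
tcp chuck now [ 16.6 -99.9 217.4] slide [24.9 18.4  2.3] ang [-0.0012  0.0017 -0.0007] t 1.55 F [0.4 0.5 0.3] w 30.0
```

View pics/w1.png

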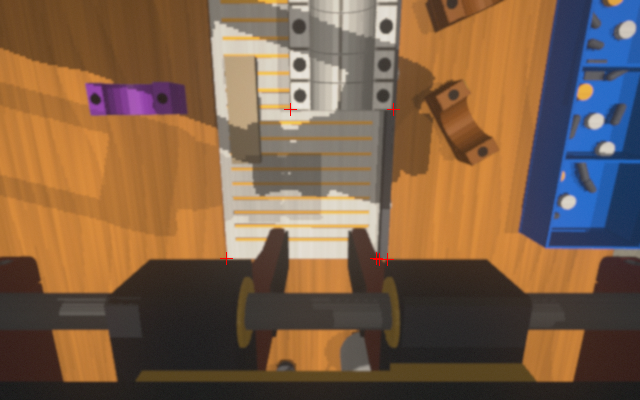

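>>> apply_moves(series=[{"angular": [0, 0.001, 0], "slide": [35, 18, 50], "gripper": 30}, {"angular": [0, 0.001, 0], "slide": [35, 18, 90], "gripper": 30}, {"angular": [0, 0.001, 0], "slide": [35, 18, 125], "gripper": 30}, {"angular": [0, 0.001, 0], "slide": [35, 18, 140], "gripper": 30}, {"angular": [0, 0.001, 0], "slide": [35, 18, 140], "gripper": 30}, {"angular": [0, 0.001, 0], "slide": [35, 18, 140], "gripper": 30}])

```text
time: 2.2
ee_pos: [0.612, -0.0715, 0.0783]
eef_rot: [[-0.002, 1.0, 0.0], [1.0, 0.002, -0.0], [-0.0, 0.0, -1.0]]
contact_force: [-0.3, 0.4, 0.1]
width: 0.0296
```

```bash
python3 -c "
from h import *
plan((35,-55,73))
from station import imaging,arm
cv2.imwrite('pics/w2.png',imaging.capture('wrist')[:,:,::-1])
im=imaging.capture('scene')[170:280,255:400,::-1]
cv2.imwrite('pics/s2.png',cv2.resize(im,None,fx=5,fy=5,interpolation=cv2.INTER_CUBIC))
"
```

```text
tcp chuck now [ 35.2 -66.1  78.3] slide [11.1 -0.2  5.3] ang [ 0.0002  0.0004 -0.0032] t 2.2 F [-0.3  0.4  0.1] w 29.6
```

View pics/w2.png

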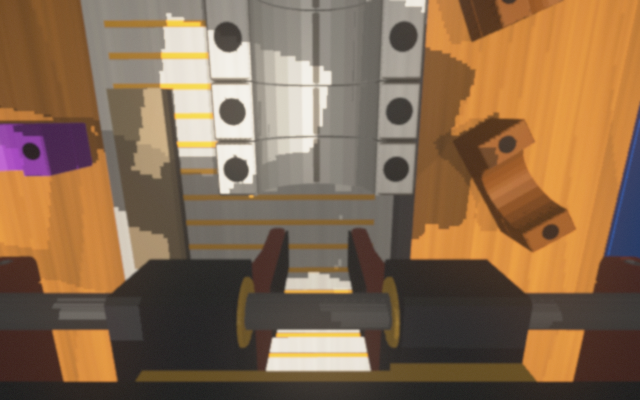

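View pics/s2.png

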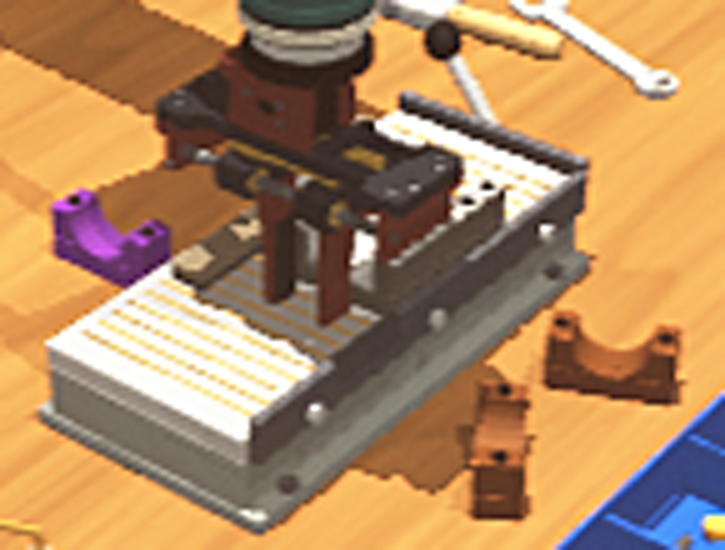

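>>> apply_moves(series=[{"angular": [0, 0, -0.003], "slide": [2, 0, 5], "gripper": 30}, {"angular": [0, 0, -0.003], "slide": [8, 0, 5], "gripper": 30}, {"angular": [0, 0, -0.003], "slide": [13, 0, 5], "gripper": 30}, {"angular": [0, 0, -0.003], "slide": [17, 0, 5], "gripper": 30}, {"angular": [0, 0, -0.003], "slide": [20, 0, 5], "gripper": 30}, {"angular": [0, 0, -0.003], "slide": [22, 0, 5], "gripper": 30}, {"angular": [0, 0, -0.003], "slide": [24, 0, 5], "gripper": 30}, {"angular": [0, 0, -0.003], "slide": [26, 0, 5], "gripper": 30}])

```text
time: 3.1
ee_pos: [0.6125, -0.0455, 0.0729]
eef_rot: [[-0.008, 1.0, 0.001], [1.0, 0.008, -0.003], [-0.003, 0.001, -1.0]]
contact_force: [0.1, -7.1, -1.1]
width: 0.0301
```

>>> apply_moves(series=[{"angular": [0, 0, 0], "slide": [2, 0, 0], "gripper": 30}, {"angular": [0, 0, 0], "slide": [4, 0, 0], "gripper": 30}, {"angular": [0, 0, 0], "slide": [6, 0, 0], "gripper": 30}, {"angular": [0, 0, 0], "slide": [8, 0, 0], "gripper": 30}, {"angular": [0, 0, 0], "slide": [10, 0, 0], "gripper": 30}, {"angular": [0, 0, 0], "slide": [12, 0, 0], "gripper": 30}])

```text
time: 3.7
ee_pos: [0.6126, -0.0338, 0.0729]
eef_rot: [[-0.007, 1.0, 0.001], [1.0, 0.007, -0.003], [-0.003, 0.001, -1.0]]
contact_force: [0.6, -7.3, 0.3]
width: 0.0301
```

```bash
python3 -c "
from h import *
plan((35,47,73))
from station import imaging,arm
cv2.imwrite('pics/w3.png',imaging.capture('wrist')[:,:,::-1])
"
```

```text
tcp chuck now [ 36.  -28.5  72.9] slide [75.5 -0.8 -0.3] ang [0.001  0.0029 0.002 ] t 3.7 F [ 0.6 -7.3  0.3] w 30.1
```

View pics/w3.png

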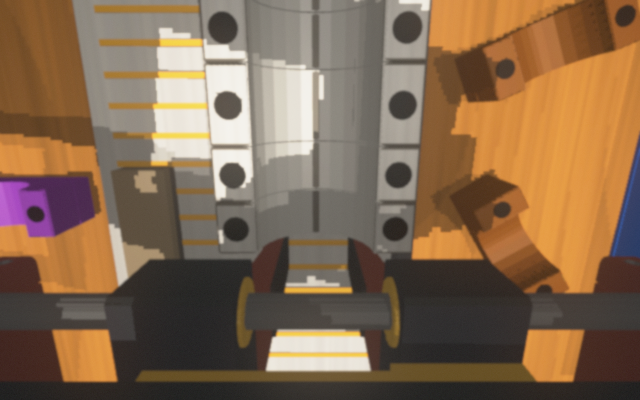

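>>> apply_moves(series=[{"angular": [0, 0, 0], "slide": [2.5, 0, 0], "gripper": 30}, {"angular": [0, 0, 0], "slide": [5, 0, 0], "gripper": 30}, {"angular": [0, 0, 0], "slide": [7.5, 0, 0], "gripper": 30}, {"angular": [0, 0, 0], "slide": [10, 0, 0], "gripper": 30}, {"angular": [0, 0, 0], "slide": [12.5, 0, 0], "gripper": 30}, {"angular": [0, 0, 0], "slide": [15, 0, 0], "gripper": 30}, {"angular": [0, 0, 0], "slide": [17.5, 0, 0], "gripper": 30}, {"angular": [0, 0, 0], "slide": [20, 0, 0], "gripper": 30}])

```text
time: 4.55
ee_pos: [0.6124, -0.0138, 0.0729]
eef_rot: [[-0.007, 1.0, 0.001], [1.0, 0.007, -0.003], [-0.003, 0.001, -1.0]]
contact_force: [-0.5, -7.4, 0.5]
width: 0.0299
```

>>> apply_moves(series=[{"angular": [0, 0, 0], "slide": [2.5, 0, 0], "gripper": 30}, {"angular": [0, 0, 0], "slide": [5, 0, 0], "gripper": 30}, {"angular": [0, 0, 0], "slide": [7.5, 0, 0], "gripper": 30}, {"angular": [0, 0, 0], "slide": [10, 0, 0], "gripper": 30}, {"angular": [0, 0, 0], "slide": [12.5, 0, 0], "gripper": 30}, {"angular": [0, 0, 0], "slide": [15, 0, 0], "gripper": 30}, {"angular": [0, 0, 0], "slide": [17.5, 0, 0], "gripper": 30}, {"angular": [0, 0, 0], "slide": [20, 0, 0], "gripper": 30}])

```text
time: 5.35
ee_pos: [0.6122, 0.0062, 0.0729]
eef_rot: [[-0.007, 1.0, 0.001], [1.0, 0.007, -0.003], [-0.003, 0.001, -1.0]]
contact_force: [0.5, -7.6, 0.4]
width: 0.03
```

>>> apply_moves(series=[{"angular": [0, 0, 0], "slide": [2.5, 0, 0], "gripper": 30}, {"angular": [0, 0, 0], "slide": [5, 0, 0], "gripper": 30}, {"angular": [0, 0, 0], "slide": [7.5, 0, 0], "gripper": 30}, {"angular": [0, 0, 0], "slide": [10, 0, 0], "gripper": 30}, {"angular": [0, 0, 0], "slide": [12.5, 0, 0], "gripper": 30}, {"angular": [0, 0, 0], "slide": [15, 0, 0], "gripper": 30}, {"angular": [0, 0, 0], "slide": [17.5, 0, 0], "gripper": 30}, {"angular": [0, 0, 0], "slide": [20, 0, 0], "gripper": 30}])

```text
time: 6.15
ee_pos: [0.612, 0.0261, 0.0729]
eef_rot: [[-0.007, 1.0, 0.001], [1.0, 0.007, -0.003], [-0.003, 0.001, -1.0]]
contact_force: [0.3, -8.1, 1.2]
width: 0.0299
```

```bash
python3 -c "
from h import *
plan((35,47,73))
from station import imaging,arm
cv2.imwrite('pics/w4.png',imaging.capture('wrist')[:,:,::-1])
"
```

```text
tcp chuck now [35.8 31.5 72.9] slide [15.5 -0.8 -0.1] ang [0.0008 0.003  0.002 ] t 6.15 F [ 0.3 -8.1  1.2] w 29.9
```

View pics/w4.png

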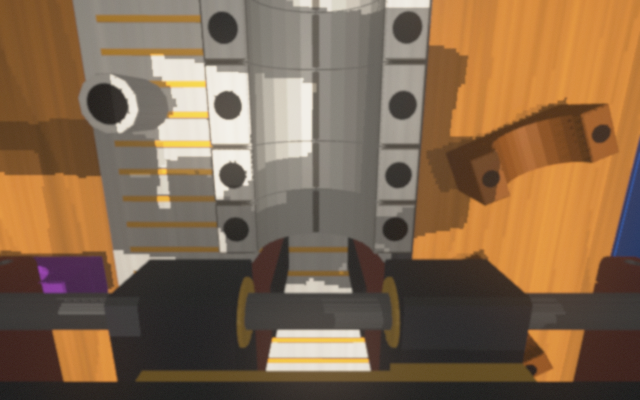

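>>> apply_moves(series=[{"angular": [0, 0, 0], "slide": [1.5, 0, 0], "gripper": 30}, {"angular": [0, 0, 0], "slide": [3, 0, 0], "gripper": 30}, {"angular": [0, 0, 0], "slide": [4.5, 0, 0], "gripper": 30}, {"angular": [0, 0, 0], "slide": [6, 0, 0], "gripper": 30}, {"angular": [0, 0, 0], "slide": [7.5, 0, 0], "gripper": 30}, {"angular": [0, 0, 0], "slide": [9, 0, 0], "gripper": 30}, {"angular": [0, 0, 0], "slide": [10.5, 0, 0], "gripper": 30}])

```text
time: 6.9
ee_pos: [0.6119, 0.0366, 0.0729]
eef_rot: [[-0.007, 1.0, 0.001], [1.0, 0.007, -0.003], [-0.003, 0.001, -1.0]]
contact_force: [-0.8, -7.8, 0.7]
width: 0.0301
```

>>> apply_moves(series=[{"angular": [0, 0, 0], "slide": [0.8, 0, 0], "gripper": 30}, {"angular": [0, 0, 0], "slide": [1.6, 0, 0], "gripper": 30}, {"angular": [0, 0, 0], "slide": [2.4, 0, 0], "gripper": 30}, {"angular": [0, 0, 0], "slide": [3, 0, 0], "gripper": 30}])

```text
time: 7.3
ee_pos: [0.6119, 0.0396, 0.0729]
eef_rot: [[-0.007, 1.0, 0.001], [1.0, 0.007, -0.003], [-0.003, 0.001, -1.0]]
contact_force: [0.2, -7.0, 1.5]
width: 0.03
```

>>> apply_moves(series=[{"angular": [0, 0, 0], "slide": [0.5, 0, 0], "gripper": 30}, {"angular": [0, 0, 0], "slide": [1, 0, 0], "gripper": 30}, {"angular": [0, 0, 0], "slide": [1.5, 0, 0], "gripper": 30}])

```text
time: 7.6
ee_pos: [0.6119, 0.0402, 0.0729]
eef_rot: [[-0.008, 1.0, 0.001], [1.0, 0.008, -0.004], [-0.004, 0.001, -1.0]]
contact_force: [-0.1, -12.1, 1.0]
width: 0.0299
```

>>> apply_moves(series=[{"angular": [0, 0, 0], "slide": [0.5, 0, 0], "gripper": 30}, {"angular": [0, 0, 0], "slide": [1, 0, 0], "gripper": 30}])

```text
time: 7.8
ee_pos: [0.6119, 0.0403, 0.0729]
eef_rot: [[-0.008, 1.0, 0.001], [1.0, 0.008, -0.006], [-0.006, 0.001, -1.0]]
contact_force: [-1.1, -16.0, 2.0]
width: 0.0297
```

```bash
python3 -c "
from h import *
from station import imaging,arm
plan((35,20,73))
cv2.imwrite('pics/w5.png',imaging.capture('wrist')[:,:,::-1])
im=imaging.capture('scene')[170:280,255:400,::-1]
cv2.imwrite('pics/s5.png',cv2.resize(im,None,fx=5,fy=5,interpolation=cv2.INTER_CUBIC))
"
```

```text
tcp chuck now [35.7 45.7 72.9] slide [-25.7  -0.8   0.1] ang [0.0005 0.0058 0.0026] t 7.8 F [ -1.1 -16.    2. ] w 29.7
```

View pics/w5.png

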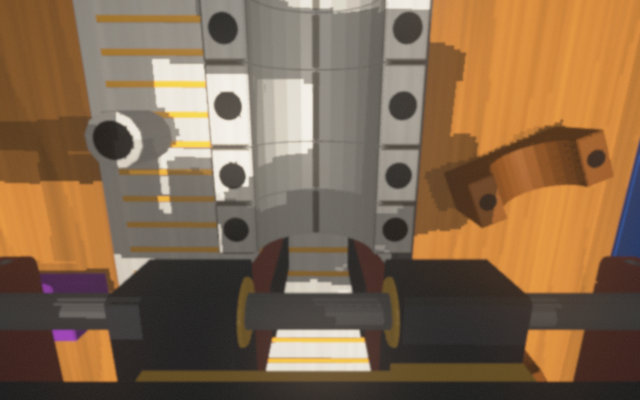

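View pics/s5.png

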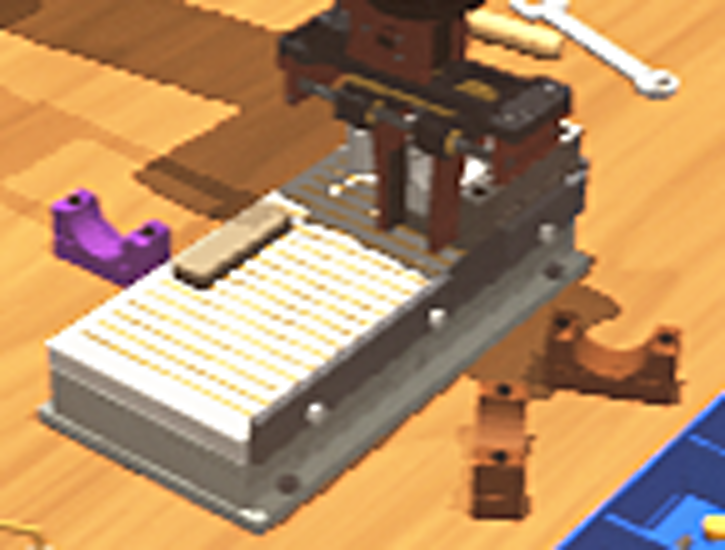

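The row stopped at TCP chuck y≈46 and the force rose to 16 N, so it's seated. I'll back off, then rise and check.

>>> apply_moves(series=[{"angular": [0, 0.004, 0], "slide": [-5, 0, 0], "gripper": 30}, {"angular": [0, 0.004, 0], "slide": [-20, 0, 0], "gripper": 30}, {"angular": [0, 0.004, 0], "slide": [-35, 0, -5], "gripper": 20}, {"angular": [0, 0.004, 0], "slide": [-40, 0, -50], "gripper": 0}, {"angular": [0, 0.004, 0], "slide": [-40, 0, -95], "gripper": 0}, {"angular": [0, 0.004, 0], "slide": [-40, -10, -140], "gripper": 0}, {"angular": [0, 0.004, 0], "slide": [-40, -10, -160], "gripper": 0}, {"angular": [0, 0.004, 0], "slide": [-40, -10, -160], "gripper": 0}])

```text
time: 8.7
ee_pos: [0.6041, 0.0028, 0.2371]
eef_rot: [[-0.006, 1.0, 0.008], [1.0, 0.006, 0.003], [0.003, 0.008, -1.0]]
contact_force: [0.7, -0.2, -0.9]
width: 0.0003
```

```bash
python3 -c "
from h import *
from station import imaging,arm
plan((-105,210,200))
p=np.load('p.npy')
m=imaging.camera_model('wrist')
im=imaging.capture('wrist')[:,:,::-1].copy()
for P in [(75,175,77),(-75,175,77),(75,57,105),(-5,57,105),(75,175,105),(-5,175,105)]:
    u=proj(m,c2w(p,P))[0]; cv2.drawMarker(im,tuple(int(round(a)) for a in u),(0,0,255),0,8,1)
im=im[:280,150:470]
cv2.imwrite('pics/w6.png',cv2.resize(im,None,fx=2,fy=2,interpolation=cv2.INTER_CUBIC))
im=imaging.capture('top')[:,:,::-1][140:225,225:400]
cv2.imwrite('pics/t6.png',cv2.resize(im,None,fx=4.5,fy=4.5,interpolation=cv2.INTER_CUBIC))
"
```

```text
tcp chuck now [ 27.7   8.2 237.1] slide [ 201.8 -132.8   36.7] ang [ 0.008 -0.003  0.001] t 8.7 F [ 0.7 -0.2 -0.9] w 0.3
```

View pics/w6.png

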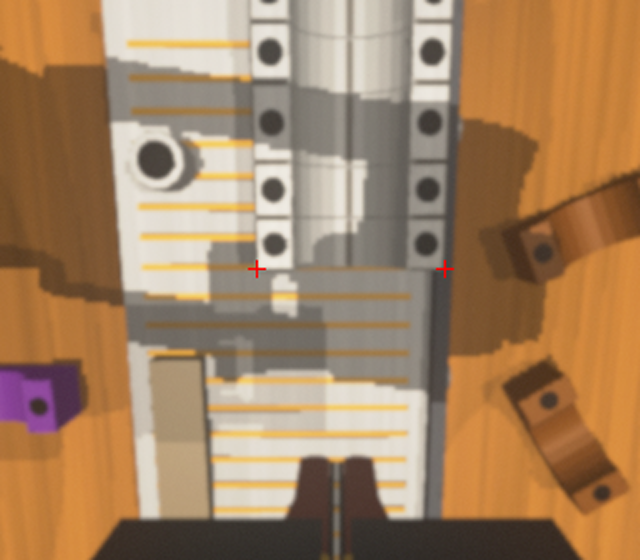

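View pics/t6.png

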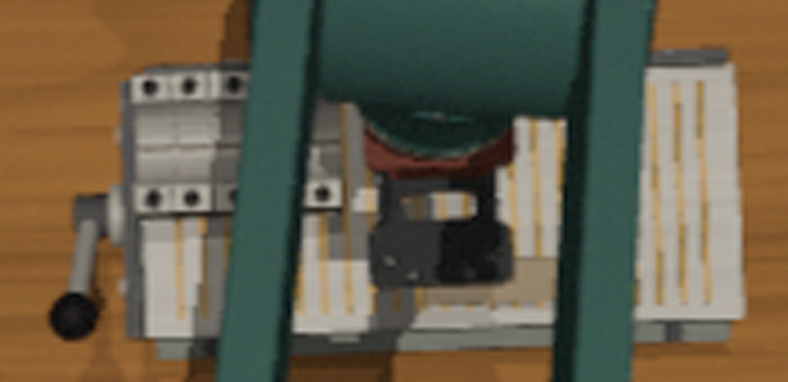

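>>> apply_moves(series=[{"angular": [0.008, 0, 0.001], "slide": [205, -136, 20], "gripper": 0}, {"angular": [0.008, 0, 0.001], "slide": [205, -136, 20], "gripper": 0}, {"angular": [0.008, 0, 0.001], "slide": [205, -136, 20], "gripper": 0}, {"angular": [0.008, 0, 0.001], "slide": [205, -136, 20], "gripper": 0}, {"angular": [0.008, 0, 0.001], "slide": [205, -136, 20], "gripper": 0}, {"angular": [0.008, 0, 0.001], "slide": [205, -136, 20], "gripper": 0}, {"angular": [0.008, 0, 0.001], "slide": [205, -136, 20], "gripper": 0}, {"angular": [0.008, 0, 0.001], "slide": [205, -136, 20], "gripper": 0}])

```text
time: 9.6
ee_pos: [0.4646, 0.2072, 0.2125]
eef_rot: [[-0.006, 1.0, -0.009], [1.0, 0.006, 0.003], [0.003, -0.009, -1.0]]
contact_force: [-0.0, 0.1, 0.0]
width: 0.0001
```

```bash
python3 -c "
from h import *
from station import imaging,arm
plan((-108,211,97))
p=np.load('p.npy')
m=imaging.camera_model('wrist')
im=imaging.capture('wrist')[:,:,::-1].copy()
cv2.imwrite('pics/w7.png',im)
im=imaging.capture('top')[:,:,::-1][140:225,225:400]
cv2.imwrite('pics/t7.png',cv2.resize(im,None,fx=4.5,fy=4.5,interpolation=cv2.INTER_CUBIC))
"
```

```text
tcp chuck now [-110.7  213.4  212.5] slide [ -2.7   3.8 115.5] ang [-0.0091 -0.0029  0.0002] t 9.6 F [-0.   0.1  0. ] w 0.1
```

View pics/w7.png

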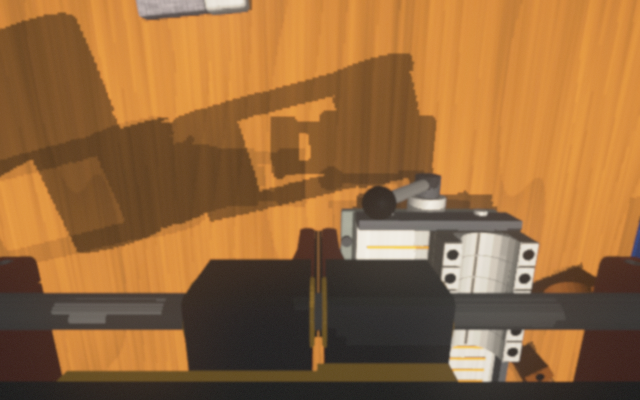

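View pics/t7.png

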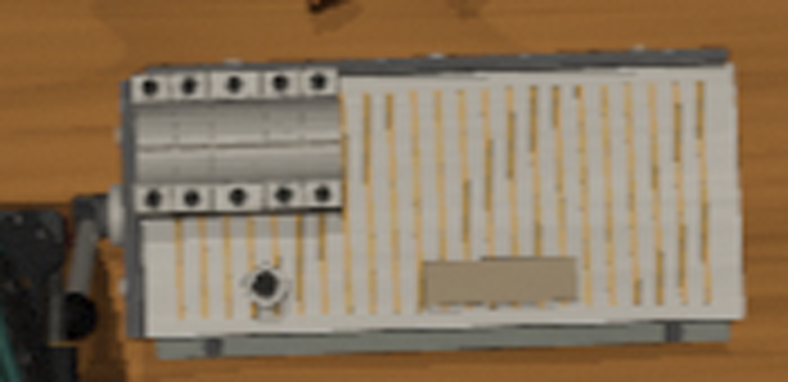

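The top view (crop u 133–340, v 70–212) shows five caps closed up, straight and against the stop. The knob is at wrist px (379,202); I'll verify that against the model.

```bash
python3 -c "
from h import *
from station import imaging
p=np.load('p.npy');m=imaging.camera_model('wrist')
for z in (.107,.115,.12): print(w2c(p,ray_z(m,(379,202),z)).round(1))
print(proj(m,c2w(p,[(-64,210,107),(-56,210,113)])))
"
```

```text
[[-61.1 209.3 107. ]]
[[-62.6 211.4 115. ]]
[[-63.4 212.7 120. ]]
[[375.51777031 201.12633769]
 [386.76675128 203.05063715]]
```

>>> apply_moves(series=[{"angular": [-0.004, 0, 0], "slide": [-3.5, -2, 45], "gripper": 0}, {"angular": [-0.004, 0, 0], "slide": [-3.5, -2, 85], "gripper": 0}, {"angular": [-0.004, 0, 0], "slide": [-3.5, -2, 110], "gripper": 0}, {"angular": [-0.004, 0, 0], "slide": [-3.5, -2, 113], "gripper": 0}, {"angular": [-0.004, 0, 0], "slide": [-3.5, -2, 113], "gripper": 0}])

```text
time: 10.2
ee_pos: [0.4619, 0.2041, 0.1003]
eef_rot: [[-0.005, 1.0, -0.005], [1.0, 0.005, 0.003], [0.003, -0.005, -1.0]]
contact_force: [1.0, -0.1, 0.7]
width: 0.0008
```

```bash
python3 -c "
from h import *
from station import imaging,arm
plan((60,210,97))
cv2.imwrite('pics/w8.png',imaging.capture('wrist')[:,:,::-1])
"
```

```text
tcp chuck now [-113.4  210.3  100.3] slide [ -0.2 173.4   2.4] ang [-0.0049 -0.0034 -0.0009] t 10.2 F [ 1.  -0.1  0.7] w 0.8
```

View pics/w8.png

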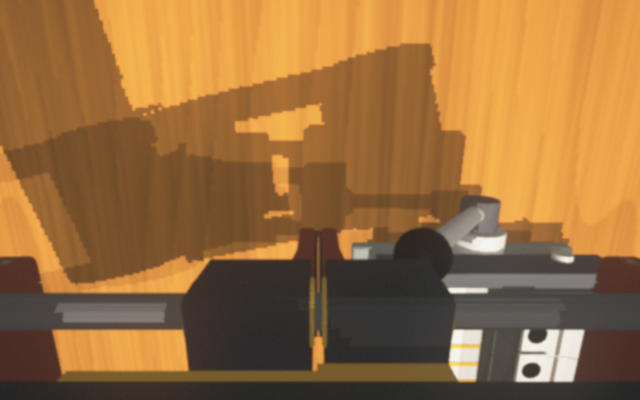

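>>> apply_moves(series=[{"angular": [-0.005, -0.003, 0], "slide": [0, 10, 3], "gripper": 0}, {"angular": [-0.005, -0.003, 0], "slide": [0, 18, 5], "gripper": 0}, {"angular": [-0.005, -0.003, 0], "slide": [0, 24, 5], "gripper": 0}, {"angular": [-0.005, -0.003, 0], "slide": [0, 30, 5], "gripper": 0}, {"angular": [-0.005, -0.003, 0], "slide": [0, 36, 5], "gripper": 0}, {"angular": [-0.005, -0.003, 0], "slide": [0, 42, 5], "gripper": 0}, {"angular": [-0.005, -0.003, 0], "slide": [0, 48, 5], "gripper": 0}, {"angular": [-0.005, -0.003, 0], "slide": [0, 54, 5], "gripper": 0}])

```text
time: 11.05
ee_pos: [0.5074, 0.2047, 0.0947]
eef_rot: [[-0.006, 1.0, -0.013], [1.0, 0.006, -0.001], [-0.001, -0.013, -1.0]]
contact_force: [-14.7, 0.6, 14.5]
width: 0.0004
```

```bash
python3 -c "
from h import *
from station import imaging,arm
plan((33,210,95))
cv2.imwrite('pics/w9.png',imaging.capture('wrist')[:,:,::-1])
"
```

```text
tcp chuck now [-67.8 210.6  94.7] slide [ -0.7 100.8  -1.7] ang [-0.0135  0.001   0.0008] t 11.05 F [-14.7   0.6  14.5] w 0.4
```

View pics/w9.png

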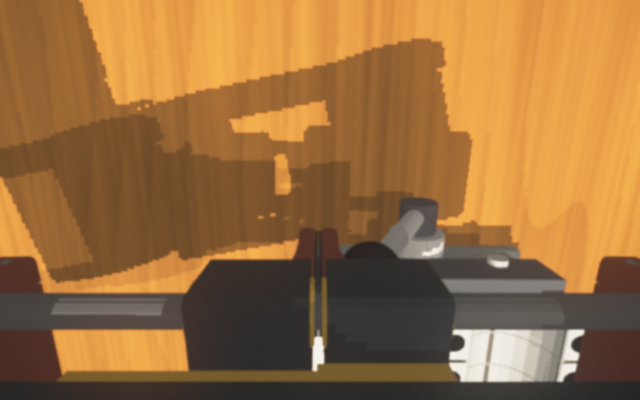

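>>> apply_moves(series=[{"angular": [-0.005, 0, 0], "slide": [0, 6, -3], "gripper": 0}, {"angular": [-0.005, 0, 0], "slide": [0, 12, -5], "gripper": 0}, {"angular": [-0.005, 0, 0], "slide": [0, 18, -7], "gripper": 0}, {"angular": [-0.005, 0, 0], "slide": [0, 24, -9], "gripper": 0}, {"angular": [-0.005, 0, 0], "slide": [0, 30, -10], "gripper": 0}, {"angular": [-0.005, 0, 0], "slide": [0, 36, -10], "gripper": 0}, {"angular": [-0.005, 0, 0], "slide": [0, 42, -10], "gripper": 0}, {"angular": [-0.005, 0, 0], "slide": [0, 48, -10], "gripper": 0}])

```text
time: 11.9
ee_pos: [0.5633, 0.2056, 0.1055]
eef_rot: [[-0.006, 1.0, 0.005], [1.0, 0.006, 0.001], [0.001, 0.005, -1.0]]
contact_force: [-4.3, 0.1, 3.7]
width: 0.0002
```

```bash
python3 -c "
from h import *
from station import imaging,arm
plan((33,210,95))
cv2.imwrite('pics/w10.png',imaging.capture('wrist')[:,:,::-1])
"
```

```text
tcp chuck now [-12.  211.2 105.5] slide [-1.3 44.9 10.7] ang [ 0.0051 -0.0007  0.0007] t 11.9 F [-4.3  0.1  3.7] w 0.2
```

View pics/w10.png

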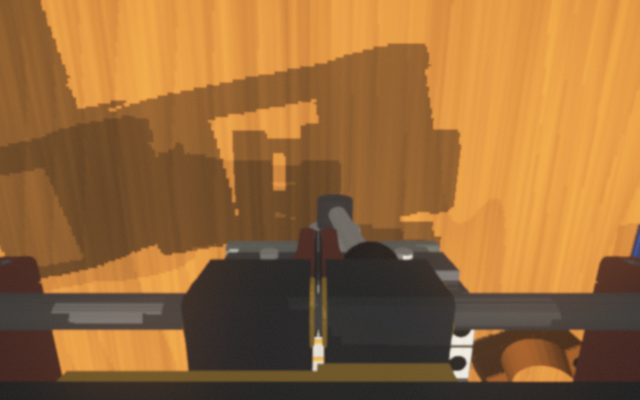

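>>> apply_moves(series=[{"angular": [0.003, 0, 0], "slide": [-1, 6, 2], "gripper": 0}, {"angular": [0.003, 0, 0], "slide": [-1, 12, 5], "gripper": 0}, {"angular": [0.003, 0, 0], "slide": [-1, 18, 8], "gripper": 0}, {"angular": [0.003, 0, 0], "slide": [-1, 24, 11], "gripper": 0}, {"angular": [0.003, 0, 0], "slide": [-1, 29, 13], "gripper": 0}, {"angular": [0.003, 0, 0], "slide": [-1, 34, 14], "gripper": 0}])

```text
time: 12.55
ee_pos: [0.5973, 0.2047, 0.0909]
eef_rot: [[-0.006, 1.0, 0.002], [1.0, 0.006, 0.001], [0.001, 0.002, -1.0]]
contact_force: [-5.4, 0.1, -0.4]
width: 0.0005
```

```bash
python3 -c "
from h import *
from station import imaging,arm
plan((33,210,95))
cv2.imwrite('pics/w11.png',imaging.capture('wrist')[:,:,::-1])
"
```

```text
tcp chuck now [ 22.  210.1  90.9] slide [-0.1 11.  -4.1] ang [ 0.0016 -0.0006  0.0005] t 12.55 F [-5.4  0.1 -0.4] w 0.5
```

View pics/w11.png

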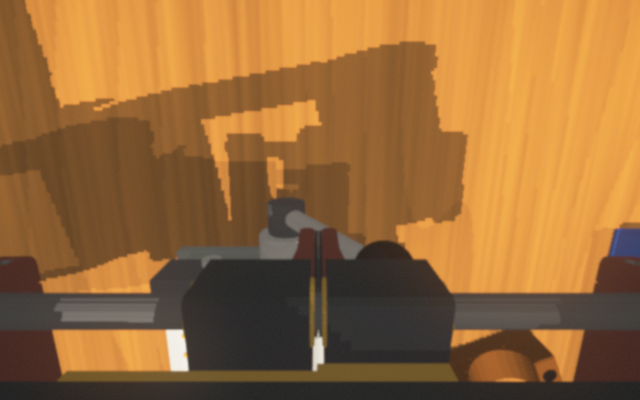

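>>> apply_moves(series=[{"angular": [0, 0, 0], "slide": [0, 2, 0], "gripper": 0}, {"angular": [0, 0, 0], "slide": [0, 4, 0], "gripper": 0}, {"angular": [0, 0, 0], "slide": [0, 6, 0], "gripper": 0}, {"angular": [0, 0, 0], "slide": [0, 8, 0], "gripper": 0}])

```text
time: 13.0
ee_pos: [0.6054, 0.2048, 0.0915]
eef_rot: [[-0.006, 1.0, 0.003], [1.0, 0.006, 0.001], [0.001, 0.003, -1.0]]
contact_force: [-4.4, 0.2, 0.7]
width: 0.0007
```

>>> apply_moves(series=[{"angular": [0, 0, 0], "slide": [0, 1, 0], "gripper": 0}, {"angular": [0, 0, 0], "slide": [0, 2, 0], "gripper": 0}, {"angular": [0, 0, 0], "slide": [0, 3, 0], "gripper": 0}])

```text
time: 13.3
ee_pos: [0.6088, 0.2049, 0.0918]
eef_rot: [[-0.006, 1.0, 0.004], [1.0, 0.006, 0.001], [0.001, 0.004, -1.0]]
contact_force: [-4.5, -0.8, 0.3]
width: 0.0003
```

>>> apply_moves(series=[{"angular": [0, 0, 0], "slide": [0, 1, 0], "gripper": 0}, {"angular": [0, 0, 0], "slide": [0, 2, 0], "gripper": 0}, {"angular": [0, 0, 0], "slide": [0, 3, 0], "gripper": 0}])

```text
time: 13.6
ee_pos: [0.6117, 0.2049, 0.0917]
eef_rot: [[-0.006, 1.0, 0.003], [1.0, 0.006, 0.001], [0.001, 0.003, -1.0]]
contact_force: [-3.5, -1.1, 0.3]
width: 0.0002
```

>>> apply_moves(series=[{"angular": [0, 0, 0], "slide": [0, 1, 0], "gripper": 0}, {"angular": [0, 0, 0], "slide": [0, 2, 0], "gripper": 0}])

```text
time: 13.8
ee_pos: [0.6131, 0.2049, 0.0916]
eef_rot: [[-0.006, 1.0, 0.002], [1.0, 0.006, 0.001], [0.001, 0.002, -1.0]]
contact_force: [-6.0, -0.3, 2.3]
width: 0.0005
```

>>> apply_moves(series=[{"angular": [0, 0, 0], "slide": [0, 1, 0], "gripper": 0}, {"angular": [0, 0, 0], "slide": [0, 2, 0], "gripper": 0}])

```text
time: 14.0
ee_pos: [0.6133, 0.2049, 0.0914]
eef_rot: [[-0.006, 1.0, -0.001], [1.0, 0.006, 0.001], [0.001, -0.001, -1.0]]
contact_force: [-10.5, 0.8, 5.9]
width: 0.0009
```

```bash
python3 -c "
from h import *
from station import imaging,arm
plan((33,210,95))
im=imaging.capture('scene')[:,:,::-1]
im=im[150:270,270:430]
cv2.imwrite('pics/s12.png',cv2.resize(im,None,fx=5,fy=5,interpolation=cv2.INTER_CUBIC))
"
```

```text
tcp chuck now [ 38.  210.2  91.4] slide [-0.2 -5.  -3.6] ang [-0.0012 -0.0005  0.0006] t 14.0 F [-10.5   0.8   5.9] w 0.9
```

View pics/s12.png

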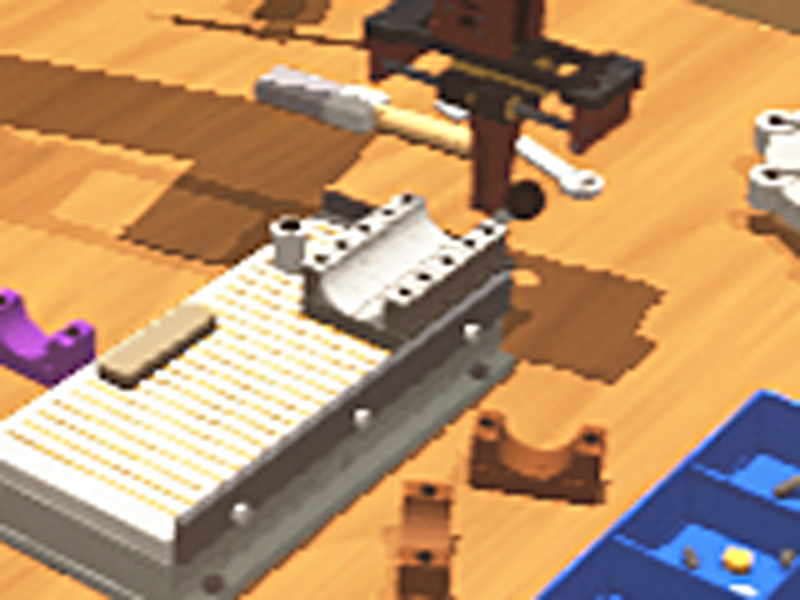

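>>> apply_moves(series=[{"angular": [0, 0, 0], "slide": [0, 1, 0], "gripper": 0}, {"angular": [0, 0, 0], "slide": [0, 2, 0], "gripper": 0}, {"angular": [0, 0, 0], "slide": [0, 3, 0], "gripper": 0}])

```text
time: 14.35
ee_pos: [0.6135, 0.2048, 0.0912]
eef_rot: [[-0.006, 1.0, -0.006], [1.0, 0.006, 0.0], [0.0, -0.006, -1.0]]
contact_force: [-16.7, 0.0, 10.8]
width: 0.0007
```

```bash
python3 -c "
from h import *
from station import imaging,arm
plan((0,260,95))"
```

```text
tcp chuck now [ 38.3 210.2  91.2] slide [ 49.8 -38.3  -3.5] ang [-0.0062 -0.0002  0.0006] t 14.35 F [-16.7   0.   10.8] w 0.7
```

The lever is at its stop: 17 N with no further motion. I'll back straight off, rise and move clear.

>>> apply_moves(series=[{"angular": [0, 0, 0], "slide": [0, -10, 0], "gripper": 0}, {"angular": [0, 0, 0], "slide": [0, -35, 0], "gripper": 0}, {"angular": [0, 0, 0], "slide": [0, -60, -20], "gripper": 0}, {"angular": [0, 0, 0], "slide": [0, -80, -65], "gripper": 0}, {"angular": [0, 0, 0], "slide": [0, -110, -105], "gripper": 0}, {"angular": [0, 0, 0], "slide": [0, -140, -125], "gripper": 0}, {"angular": [0, 0, 0], "slide": [10, -160, -125], "gripper": 0}, {"angular": [0, 0, 0], "slide": [10, -160, -125], "gripper": 0}])

```text
time: 15.15
ee_pos: [0.4567, 0.2149, 0.2166]
eef_rot: [[-0.007, 1.0, 0.005], [1.0, 0.007, 0.002], [0.002, 0.005, -1.0]]
contact_force: [0.1, -0.1, 0.3]
width: 0.0003
```

```bash
python3 -c "
from h import *
from station import imaging,arm
plan((0,260,95))
p=np.load('p.npy')
m=imaging.camera_model('top');ms=imaging.camera_model('scene')
im=imaging.capture('top')[:,:,::-1];cv2.imwrite('pics/t13raw.png',im);im=im[140:225,225:400]
cv2.imwrite('pics/t13.png',cv2.resize(im,None,fx=4.5,fy=4.5,interpolation=cv2.INTER_CUBIC))
im=imaging.capture('scene')[:,:,::-1];im=im[150:270,270:430]
cv2.imwrite('pics/s13.png',cv2.resize(im,None,fx=5,fy=5,interpolation=cv2.INTER_CUBIC))
K_=[(64.3,210,106.6)]
print((proj(m,c2w(p,K_))-[225,140])*4.5,(proj(ms,c2w(p,K_))-[270,150])*5)
Q=[(75,57,105),(-5,57,105),(75,175,105),(-5,175,105)]
print((proj(m,c2w(p,Q))-[225,140])*4.5)
"
```

```text
tcp chuck now [-118.5  221.1  216.6] slide [ 38.4 117.9 122.3] ang [ 0.0052 -0.0019  0.0018] t 15.15 F [ 0.1 -0.1  0.3] w 0.3
[[68.23259419 91.49506544]] [[520.27011494 194.13163161]]
[[337.36872472  64.70947636]
 [341.77251847 204.68632164]
 [129.87484979  71.23857641]
 [133.45371595 211.43973714]]
```

View pics/t13.png

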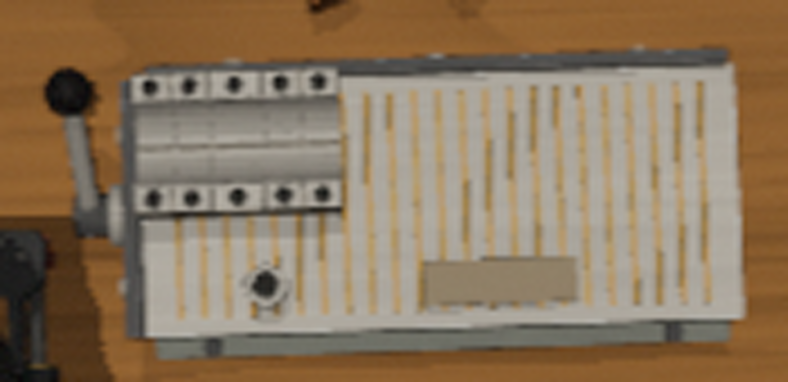

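View pics/s13.png

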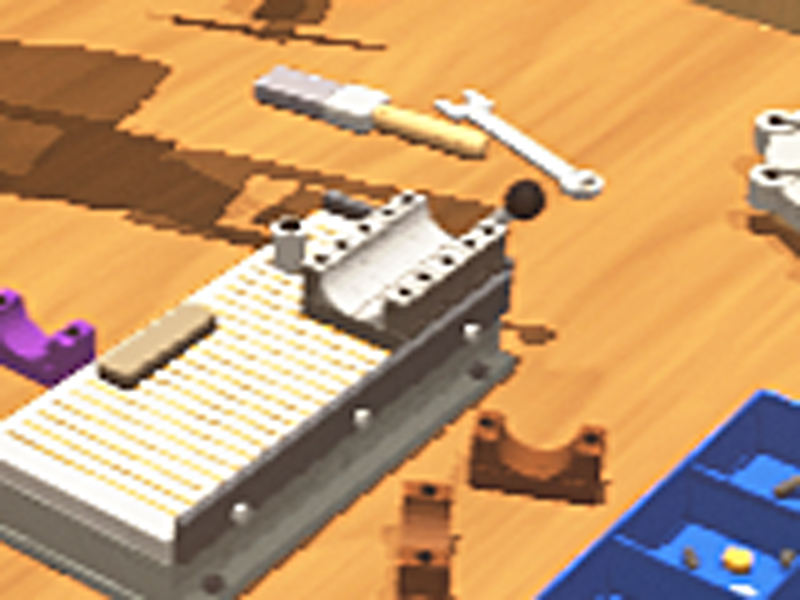

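Knob is where the "on" position predicts, in both views. I'll zoom in on the row's straightness against the rail before handing in.

```bash
python3 -c "
import cv2
im=cv2.imread('pics/t13raw.png')[150:192,248:310]
cv2.imwrite('pics/z13.png',cv2.resize(im,None,fx=12,fy=12,interpolation=cv2.INTER_CUBIC))
im=cv2.imread('pics/top0.png')[150:192,280:342]
cv2.imwrite('pics/z0.png',cv2.resize(im,None,fx=12,fy=12,interpolation=cv2.INTER_CUBIC))
"
```

```text
(no output)
```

View pics/z13.png

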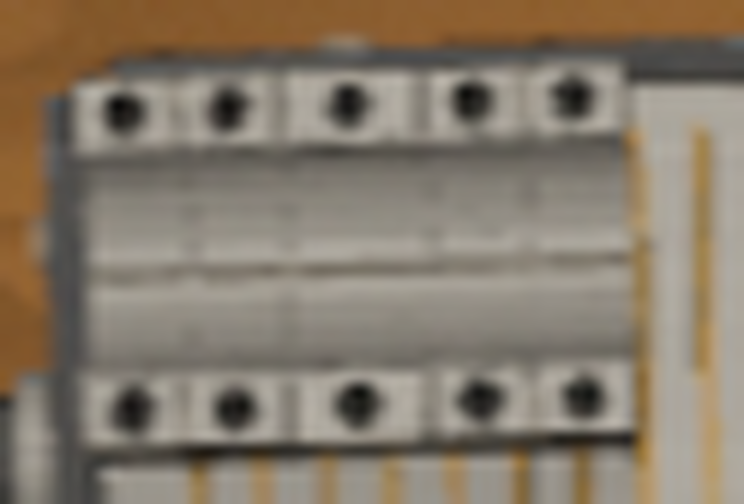

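View pics/z0.png

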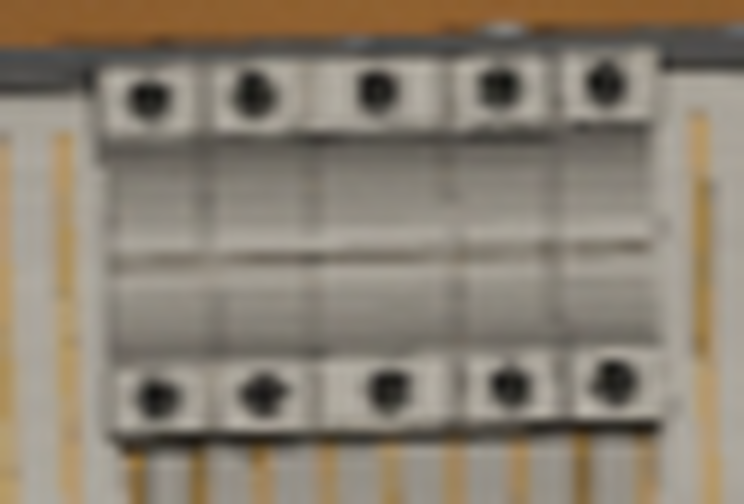

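```bash
python3 -c "
from station import arm
print(arm.get_obs()['contact_force'].round(1) if hasattr(arm.get_obs()['contact_force'],'round') else arm.get_obs()['contact_force']); print(arm.sign_off())"
```

```text
[0.6 0.5 0.8]
the job is handed in; nothing more can be done
None
```

The job is done and handed in at about 15 s of robot time. No verdict was reported.

**Row of caps:** I pushed the five caps as one train with two fingers, low on cap5's face, at about 7–8 N. The row stopped where the end stop should be and the force rose to 16 N. I then backed the tool straight off. The last top view shows the row closed up, straight along the rail and against the stop, with its length matching 118 mm.

**Lever:** I pushed it over the top with closed fingers until it stopped moving, at about 17 N in the push direction (20 N in all). The knob then sat at the predicted "on" position to within about 1 px in both the top and scene views. During the push over the top the total force was briefly about 21 N, well under the limits.

**Last checks:** The tool was clear of everything, with no contact force beyond sensor noise. The oilstone, socket and look-alikes had not moved. The row's edges in the top view differed from the model by up to about 1.7 mm, in line with the roughly 2 mm calibration. The row's angle and its distance to the rail looked the same as before the push.

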